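# Clear the lamp bench and hold the optical block in the torch beam

## Robot

A 6-joint arm with a two-finger parallel gripper is mounted at the origin on the work surface. World frame = base frame: x ahead of the robot, y to its left, z up, the work surface at z = 0. Lengths are in mm, angles in rad, forces in N, time in s.
With the tool pointing down it reaches from about 400 to 925 mm from the base axis. Payload 12.5 kg.
Tool frame: the origin (TCP) lies midway between the tips of the shut fingers; the grasp point (between the pads) lies 19 mm behind it (env.tcp_to_grasp is the distance from the TCP to the grasp point, in mm); z points along the fingers, y is the line along which they close (so a half turn about z gives the same grasp; the last joint's range is limited). The gripper opens to 95 mm and grips with 3 to 60 N. Pads are 20 mm wide; open, the fingers measure 119 mm over their backs; the gripper's body (75 mm by 180 mm) begins 59 mm behind the grasp point.
Start: joints at [-1.252, 0.491, 1.559, -0, 1.092, -0.106], TCP at [257.611, -569.459, 214.661] pointing down, gripper open.
Joint ranges: [-3.1, 3.1], [-0.84, 2.19], [0.05, 2.79], [-1.13, 4.28], [0.06, 2.93], [-2.69, 2.69]. Speed limits (rad/s): [2.22, 2.22, 2.79, 3.14, 3.14, 3.14].

## Interface

Orientations are given as [roll, pitch, yaw] about the fixed x, y, z axes, in that order (R = Rz(yaw) Ry(pitch) Rx(roll)).
In Python, from cell import env gives the robot as it stands. The module is installed in compiled form; this text tells all that it offers.
- The arm moves only by the tool step_arm, never from a script. Its argument "plan" is a list that holds one entry, the list of rows, each a list of 5 numbers: the shift along the tool's x, y, z in mm, then the turn about the tool's z in degrees, then the opening, from -1 (shut) to 1 (fully open). A call has 1 to 8 rows; each row is the pose to reach, as a shift and turn from the pose commanded when the call began, along the tool's axes at that moment; what a row does not reach only later rows make up. A row lasts 1/12 s, in which the tool goes at most 41.7 mm and 7.16 degrees, less where a joint would pass 70% of its speed; a pose out of reach is approached as far as the arm can. A call with a gripper value outside its range is refused whole. The fingers move at their own pace and stop on an object; the grip force is fixed at half the most. Time passes only in rows, so rows that repeat a pose let the fingers close. It gives the time, the measured TCP pose, the force, the opening and the grip force at its end, in the units of the state.
- env.state(): the state, without advancing time (a new reading comes with each control period).
- env.read_camera(name): name is "scene" or "top" or "wrist"; returns the picture (400x640x3 uint8, blue, green, red); there is no depth.
- env.get_calibration(name): a dict with "K" (3x3 intrinsics, pixels), "extrinsics" (4x4, takes a point from world to camera coordinates). Camera axes: x right, y up, looking along -z (the intrinsics and any distortion apply to the point x, -y, -z); pixel columns grow to the right and rows downward; lengths in mm; the calibration is good to about 2 mm. A picture is of the moment at which its call begins: read the wrist's pose just before it. get_calibration takes no time and is no camera call; for the wrist camera it gives the pose at the moment of the call.
- env.job_done(): hands the job in; it is judged then, once.
The state is a dict: "t": time; "joints": joint angles; "qvel": joint speeds; "tau": joint torques, N m; "eef_pos": TCP position; "tcp_rot": TCP orientation; "ft_force": force on the tool from outside, world axes, zero at the start; "moment": the same for the moment, N m; "opening": opening from 0.0 (shut) to 1.0 (fully open); "grip_force": force on a finger pad.
Only numpy, scipy, OpenCV 4.12 (cv2) and the standard library are available. Lean on these libraries where they do the work, as an engineer would, in place of code of your own. Each camera call takes 0.05 s, during which the arm holds its last target. There are 200 camera calls.

## Task

Pick up the wooden scraper block and wipe all four wood chips off the lamp bench's plate with it (not with the fingers), then put the scraper down on the table, off the bench. Then pick up the clear block by its two frosted faces only, never touching its polished faces, and hold it up in the torch beam, upright, centred on the beam's axis about midway between torch and card, with its polished faces square to the beam. Finish while still holding it there, clear of the bench, and leave everything else on the table where it is.

Things in the scene. Friction and masses are not known exactly. Their poses are not given: they have to be found in the camera images.
- bench: Lamp bench, fixed: aluminium plate 160 (own x) x 380 (own y) x 14 mm thick lying on the table; origin at the centre of its underside, z up. Torch on its +y end, upright card at its -y end; between them (y -128 to +80 mm) the plate is bare and its long edges (x = -80, nearer the robot, and x = +80 mm) are open, a 14 mm drop to the table.
- lens (a point): Centre of the torch lens, on the bench at y = +80 mm, 80 mm above the table, facing the card. The torch head is 44 mm across; torch and wooden cradle reach at most 102 mm above the table.
- card (a point): Where the beam meets the card, at y = -128 mm on the bench, 80 mm above the table. The fixed white card is 120 mm wide (bench x), 4 mm thick, its top 129 mm above the table.
- beam (a point): Point on the axis of the torch's beam, midway between lens and card (bench y = -24 mm), 80 mm above the table (66 mm above the plate). Axes are the bench's: the beam runs along its y, level, from the lens to the card.
- scraper: Scraper block: plain wooden block with a rubber foot, 24 (own x) x 120 (own y) x 55 mm tall, 0.11 kg, loose, standing on its rubber foot on the table to one side of the bench (either side). Origin at the centre of its underside, z up.
- scraper_mid (a point): Middle of the scraper block, 27.5 mm above its underside.
- block: Clear optical block, standing upright and loose on the table on the other side of the bench: 28 (own x) x 40 (own y) x 70 mm tall, about 0.1 kg. The two faces across its x (28 mm apart, each 40 mm wide and 70 mm tall) are frosted, milky white and matt; the two faces across its y (40 mm apart) are polished and clear. Origin at the centre of its underside, z up.
- block_mid (a point): Middle of the clear block, 35 mm above its underside.
- clear_core: The block's clear polished middle, part of the block (same origin and axes): 22 x 38 x 68 mm between the two 3 mm frosted plates. The fingers must not touch it.
- chip0_mid (a point): Middle of loose wood chip 0, 28 x 18 x 9 mm (thickness last), 12 g, lying flat on the bench's plate between torch and card, within 45 mm of the plate's centre lengthwise (y) and 50 mm crosswise (x).
- chip0: The same wood chip 0; origin at the centre of its underside.
- chip1_mid (a point): Middle of loose wood chip 1, 22 x 16 x 10 mm (thickness last), 12 g, lying flat on the bench's plate between torch and card, within 45 mm of the plate's centre lengthwise (y) and 50 mm crosswise (x).
- chip1: The same wood chip 1; origin at the centre of its underside.
- chip2_mid (a point): Middle of loose wood chip 2, 30 x 14 x 8 mm (thickness last), 12 g, lying flat on the bench's plate between torch and card, within 45 mm of the plate's centre lengthwise (y) and 50 mm crosswise (x).
- chip2: The same wood chip 2; origin at the centre of its underside.
- chip3_mid (a point): Middle of loose wood chip 3, 20 x 20 x 10 mm (thickness last), 12 g, lying flat on the bench's plate between torch and card, within 45 mm of the plate's centre lengthwise (y) and 50 mm crosswise (x).
- chip3: The same wood chip 3; origin at the centre of its underside.
- tumbler: Bystander: green drinking tumbler, 72 mm across, 190 mm tall, standing; origin at underside.
- glue: Bystander: white glue bottle, 50 mm across, 140 mm tall, standing; origin at underside.
- tape: Bystander: empty grey tape core lying flat, 90 mm across, 24 mm tall; origin at underside.
- mug: Bystander: white mug, 76 mm across, 85 mm tall, handle on its +y; origin at underside.
- cards: Bystander: stack of cards 65 x 90 x 19 mm tall; origin at underside.
- marker: Bystander: black marker pen lying along its y, 100 mm long, 12 mm thick; origin at underside.
- staples: Bystander: cardboard box of staples 50 x 100 x 30 mm tall; origin at underside.
Mind the look-alikes: they are no part of the job. Leave any purple or red look-alike of the scraper alone.

How it is judged (in metres and radians):
On the way, in this order (a step that is already met when the one before it is completed fails the run):
1. all four chips are off the plate while the scraper is in the fingers ((height (world z) of chip0_mid below 0.0135 m or x of chip0_mid in the frame of bench below -0.086 m or x of chip0_mid in the frame of bench above 0.086 m) and (height (world z) of chip1_mid below 0.0135 m or x of chip1_mid in the frame of bench below -0.086 m or x of chip1_mid in the frame of bench above 0.086 m) and (height (world z) of chip2_mid below 0.0135 m or x of chip2_mid in the frame of bench below -0.086 m or x of chip2_mid in the frame of bench above 0.086 m) and (height (world z) of chip3_mid below 0.0135 m or x of chip3_mid in the frame of bench below -0.086 m or x of chip3_mid in the frame of bench above 0.086 m) and contact force between the fingers and scraper above 1 N), for 0.1 s.
2. the scraper is put down on the table, off the bench, and let go (contact force between the fingers and scraper below 0.05 N and contact force between scraper and bench below 0.05 N and height (world z) of scraper_mid below 0.036 m and linear speed of scraper below 0.03 m/s), for 0.2 s.
At the end, for the whole second after the job is handed in: Block gripped, at rest, touching neither bench nor scraper; its middle within 10 mm sideways and 15 mm in height of the beam axis, 50 mm of midway; upright to 0.15 rad, polished faces square to the beam to 0.17 rad; scraper released on the table, not touching the bench; chips off the plate (all of step 2 and x of block_mid in the frame of beam between -0.01 and 0.01 m and z of block_mid in the frame of beam between -0.015 and 0.015 m and y of block_mid in the frame of beam between -0.05 and 0.05 m and angle between block's own z axis and vertical below 0.15 rad and angle between the y axis of block and the y axis of bench, either way round below 0.17 rad and linear speed of block below 0.03 m/s and contact force between the fingers and block above 1 N and contact force between block and bench below 0.05 N and contact force between block and scraper below 0.05 N and (height (world z) of chip0_mid below 0.0135 m or x of chip0_mid in the frame of bench below -0.086 m or x of chip0_mid in the frame of bench above 0.086 m) and (height (world z) of chip1_mid below 0.0135 m or x of chip1_mid in the frame of bench below -0.086 m or x of chip1_mid in the frame of bench above 0.086 m) and (height (world z) of chip2_mid below 0.0135 m or x of chip2_mid in the frame of bench below -0.086 m or x of chip2_mid in the frame of bench above 0.086 m) and (height (world z) of chip3_mid below 0.0135 m or x of chip3_mid in the frame of bench below -0.086 m or x of chip3_mid in the frame of bench above 0.086 m)); the arm keeps its last pose, push and grip.
It fails at once if the fingers touch the block's clear polished middle (contact force between the fingers and clear_core above 0.5 N).
It fails at once if the fingers touch a chip (contact force between the fingers and chip0 above 0.5 N or contact force between the fingers and chip1 above 0.5 N or contact force between the fingers and chip2 above 0.5 N or contact force between the fingers and chip3 above 0.5 N).
It fails at once if a bystander is moved more than 30 mm (distance of any of tumbler, glue, tape, mug, cards, marker, staples from where it was at the start of the episode above 0.03 m).
It also fails if it takes over 72 s, if anything falls off the work surface, if the arm or the gripper's body presses on something with over 40 N, if the wrist force passes 120 N, or if a joint passes its speed limit or range.

## Working session

There is one attempt and no reset: what is moved stays moved. The work goes in short steps, Python scripts to look and compute and a tool call to move; the robot and the scene stay as the last step left them, time stands still between calls to the robot, and variables do not carry over. Pictures are saved under pics/ and viewed, at most 10 in all, crops included, and the job is handed in when it is done.

Besides the shell and the picture viewer there is one more tool, called after "Request:" as name(argument=value, ...), one argument or row to a line, values as JSON. step_arm: Moves the arm, as the interface text tells. Its arguments: {"type":"object","properties":{"plan":{"type":"array"}},"required":["plan"]}

```bash
mkdir -p pics
cat > h.py <<'E'
from cell import env
import numpy as np, cv2
def snap(n,f):
    c=env.get_calibration(n); im=np.array(env.read_camera(n)); cv2.imwrite('pics/'+f,im); np.savez('pics/'+f+'.npz',K=c['K'],E=c['extrinsics']); return im
def P(f):
    d=np.load('pics/'+f+'.npz'); return d['K'],d['E']
def proj(f,X):
    K,E=P(f); X=np.atleast_2d(X).astype(float); c=X@E[:3,:3].T+E[:3,3]; c=c*[1,-1,-1]; q=c@K.T; return q[:,:2]/q[:,2:]
def ray(f,uv):
    K,E=P(f); d=np.linalg.inv(K)@[uv[0],uv[1],1]; d=d*[1,-1,-1]; R=E[:3,:3]; return -R.T@E[:3,3], R.T@d
def atz(f,uv,z):
    o,d=ray(f,uv); return o+d*(z-o[2])/d[2]
def tri(*obs):
    A=np.zeros((3,3));b=np.zeros(3)
    for f,uv in obs:
        o,d=ray(f,uv); d/=np.linalg.norm(d); M=np.eye(3)-np.outer(d,d); A+=M;b+=M@o
    return np.linalg.solve(A,b)
E
python3 - <<'E'
from h import *
for n in('top','scene'):
    snap(n,n+'0.png'); c=env.get_calibration(n); print(n,c.keys(),c['K'].round(1).tolist(),(-c['extrinsics'][:3,:3].T@c['extrinsics'][:3,3]).round())
print(env.state())
E
```

```text
top dict_keys(['K', 'extrinsics']) [[394.3, 0.0, 320.5], [0.0, 394.3, 191.4], [0.0, 0.0, 1.0]] [ 443.   10. 1079.]
scene dict_keys(['K', 'extrinsics']) [[364.7, 0.0, 318.8], [0.0, 364.7, 193.3], [0.0, 0.0, 1.0]] [1186.  282.  626.]
{'t': 0.1, 'joints': array([-1.25160685e+00,  4.91505934e-01,  1.55936796e+00,  1.15761505e-06,
        1.09169189e+00, -1.05594027e-01]), 'qvel': array([ 0.00033059,  0.00047229, -0.00222732,  0.00076146,  0.00168895,
        0.00013877]), 'tau': array([ 2.69708886e-03, -6.13622832e+01, -2.58603501e+01,  6.94424473e-02,
        4.70673025e-02, -3.74904766e-05]), 'eef_pos': array([ 257.5377553 , -569.25086997,  214.12312547]), 'tcp_rot': array([-3.14062506e+00, -1.03586123e-04,  4.24782921e-01]), 'ft_force': array([ 0.67749495,  0.63787259, -0.76877856]), 'moment': array([0.00015682, 0.00456244, 0.019976  ]), 'grip_force': 0.0, 'opening': 1.0038942103807418}
```

View pics/top0.png

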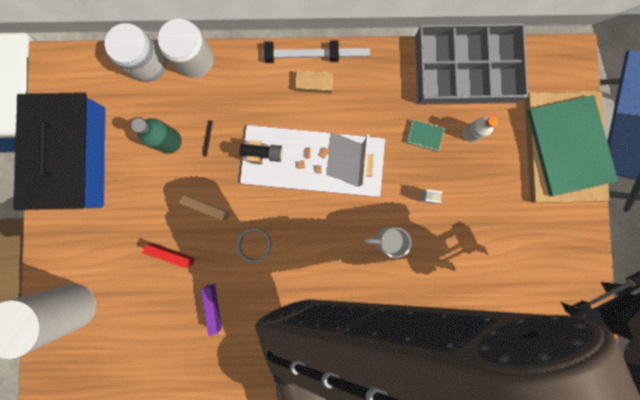

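View pics/scene0.png

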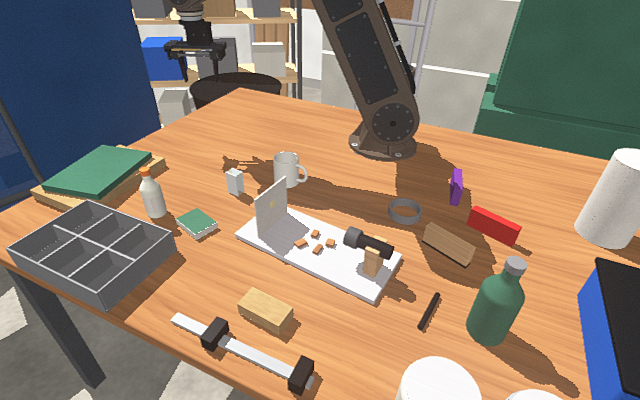

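The top view shows the bench from about (243,128) to (383,193) with the torch on the left and four chips near (312,158). The scraper is at (204,208), the clear block at (433,196), and the red and purple decoys at (167,255) and (210,310). I'll zoom in on both views.

Run:
```python
from h import *
a=cv2.imread('pics/top0.png'); s=cv2.imread('pics/scene0.png')
big=lambda i,f:cv2.resize(i,None,fx=f,fy=f,interpolation=cv2.INTER_CUBIC)
c1=big(a[115:275,170:330],3.7); 
c2=big(a[120:210,235:445],3.8)   # 798x342
c3=big(s[165:300,220:420],3.99)
cv2.imwrite('pics/c2.png',c2); cv2.imwrite('pics/c3.png',c3)
d=np.zeros((370,760,3),np.uint8)
e=big(a[190:230,175:235],6); d[:240,:360]=e; e=big(a[180:210,415:450],8); d[:240,400:680]=e
cv2.imwrite('pics/c4.png',d)
```

```text
(no output)
```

View pics/c2.png

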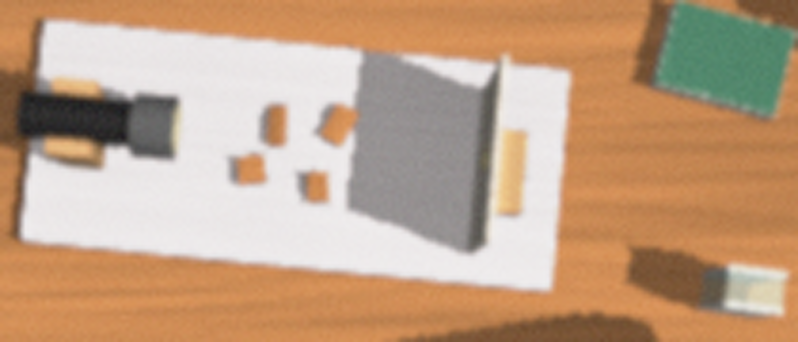

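View pics/c4.png

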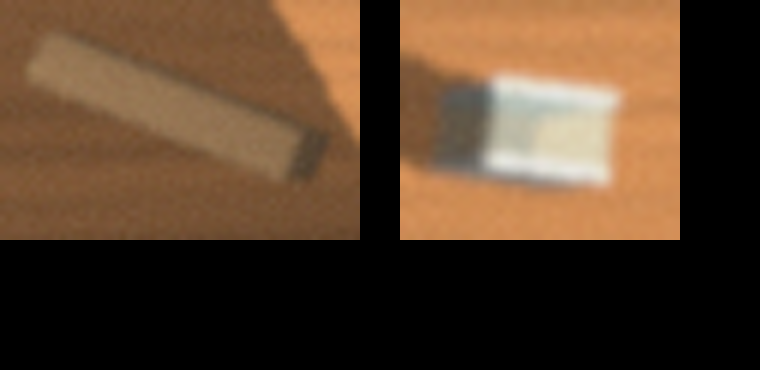

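View pics/c3.png

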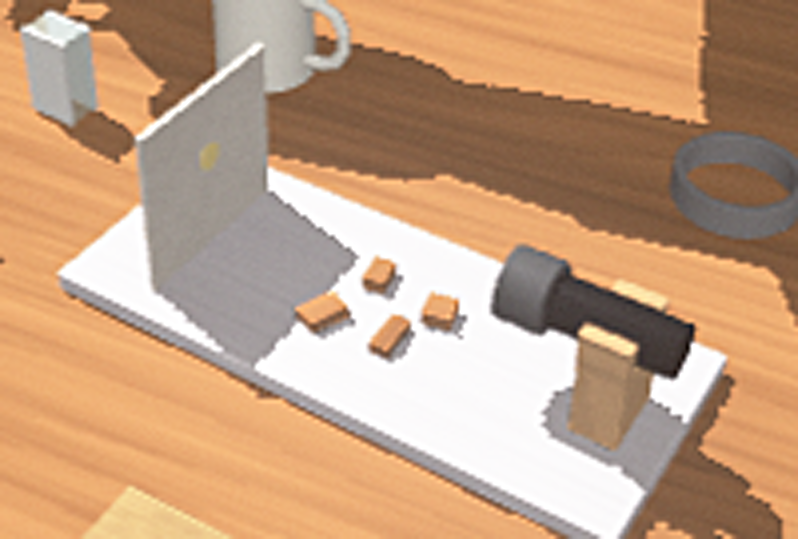

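The crops give usable corners: plate in c2 at (42,20), (570,70), (552,290), (20,240); the block's frosted strips on its ±x sides; and the scraper's top face. Next I'll fit the poses with both views.

```bash
cat > m.py <<'E'
from h import *
np.set_printoptions(precision=1,suppress=True)
T='top0.png';S='scene0.png'
c2=lambda p:(p[0]/3.8+235-.4,p[1]/3.8+120-.4)
c3=lambda p:(p[0]/3.99+220-.4,p[1]/3.99+165-.4)
sc=lambda p:(p[0]/6+175-.4,p[1]/6+190-.4)
bl=lambda p:((p[0]-400)/8+415-.4,p[1]/8+180-.4)
co=[atz(T,c2(p),14) for p in((42,20),(570,70),(552,290),(20,240))]
co=np.array(co);print('bench corners\n',co, np.linalg.norm(np.diff(co,axis=0),axis=1))
ctr=co.mean(0); v=(co[0]-co[1])+(co[3]-co[2]); by=v[:2]/np.linalg.norm(v[:2]); bx=np.array([by[1],-by[0]])
print('ctr',ctr,'yaw(x axis) deg',np.degrees(np.arctan2(bx[1],bx[0])))
toB=lambda X:np.array([(X[:2]-ctr[:2])@bx,(X[:2]-ctr[:2])@by])
for t,s in(((275,124),(390,336)),((338,125),(322,311)),((249,169),(441,310)),((315,186),(379,273))):
    X=tri((T,c2(t)),(S,c3(s))); print('chip',X,toB(X))
print('plate corner tri', tri((T,c2((20,240))),(S,c3((724,357)))),tri((T,c2((570,70))),(S,c3((62,278)))))
s=np.array([atz(T,sc(p),55) for p in((47,30),(303,128),(285,182),(28,75))]);print('scraper',s,s.mean(0),np.linalg.norm(np.diff(s,axis=0),axis=1),'axis',np.degrees(np.arctan2(*( (s[0]-s[1]+s[3]-s[2])[[1,0]]))),toB(s.mean(0)))
b=np.array([atz(T,bl(p),70) for p in((490,75),(618,92),(608,185),(486,168))]);print('block',b,b.mean(0),np.linalg.norm(np.diff(b,axis=0),axis=1),'axis y',np.degrees(np.arctan2(*( (b[0]-b[1]+b[3]-b[2])[[1,0]]))),toB(b.mean(0)))
print('lens',atz(T,c2((178,127)),80),toB(atz(T,c2((178,127)),80)),'card top',toB(atz(T,c2((503,57)),129)),toB(atz(T,c2((483,248)),129)))
E
python3 m.py
```

```text
bench corners
 [[ 700.   194.    14. ]
 [ 656.5 -185.    14. ]
 [ 498.2 -166.9   14. ]
 [ 541.7  211.    14. ]] [381.4 159.4 380.5]
ctr [599.1  13.3  14. ] yaw(x axis) deg -6.557579034311992
chip [620.2  28.5  20.3] [19.2 17.5]
chip [618.8 -16.8  20.2] [ 23.  -27.6]
chip [588.2  47.4  21.9] [-14.8  32.6]
chip [575.2   0.4  22.4] [-22.3 -15.5]
plate corner tri [541.9 210.7  13. ] [ 655.8 -183.    10.9]
scraper [[510.2 351.7  55. ]
 [465.6 241.9  55. ]
 [442.6 249.8  55. ]
 [490.9 359.8  55. ]] [477.3 300.8  55. ] [118.5  24.3 120.2] axis 67.07887187150615 [-153.8  271.7]
block [[ 510.7 -276.8   70. ]
 [ 504.4 -318.    70. ]
 [ 474.5 -313.5   70. ]
 [ 480.8 -274.4   70. ]] [ 492.6 -295.7   70. ] [41.6 30.2 39.6] axis y 81.05605161993967 [ -70.6 -319.1]
lens [609.6  92.2  80. ] [ 1.4 79.6] card top [  58.7 -128.5] [ -65.2 -126.2]
```

```bash
cat > g.py <<'E'
from h import *; import sys
from scipy.spatial.transform import Rotation as R
x,y,z,yaw=map(float,sys.argv[1:5]); s=env.state(); r=R.from_euler('xyz',s['tcp_rot'])
print('shift',r.inv().apply(np.array([x,y,z])-s['eef_pos']).round(1),'turn',round((np.degrees(s['tcp_rot'][2])-yaw+180)%360-180,2))
print('t',s['t'],s['eef_pos'].round(1),np.degrees(s['tcp_rot']).round(1),'F',s['ft_force'].round(1),'op',round(s['opening'],3),'q',np.degrees(s['joints']).round(0))
E
python3 g.py 440 -290 280 81
```

```text
shift [ 281.3 -179.3  -65.7] turn -56.66
t 0.1 [ 257.5 -569.3  214.1] [-179.9   -0.    24.3] F [ 0.7  0.6 -0.8] op 1.004 q [-72.  28.  89.   0.  63.  -6.]
```

Request:
step_arm(
  plan=[
    [[281, -179, -66, -56.7, 1], [281, -179, -66, -56.7, 1], [281, -179, -66, -56.7, 1], [281, -179, -66, -56.7, 1], [281, -179, -66, -56.7, 1], [281, -179, -66, -56.7, 1], [281, -179, -66, -56.7, 1], [281, -179, -66, -56.7, 1]],
  ],
)

```text
t: 0.77
eef_pos: [437.1, -293.8, 279.7]
tcp_rot: [-3.141, -0.0, 1.42]
ft_force: [0.3, -1.0, -0.4]
opening: 1.002
grip_force: 0.0
```

```bash
python3 - <<'E'
from h import *
print(env.state()['eef_pos']); snap('wrist','w1.png'); o,d=ray('w1.png',(320,200)); print(o,d)
print(proj('w1.png',[[492.6,-295.7,70],[492.6,-295.7,0]]))
E
python3 g.py 477.3 300.8 220 67.1
```

```text
[ 437.05170453 -293.82375321  279.71087077]
[ 448.3740557  -220.36616811  450.48355036] [-0.04212721 -0.2632876  -0.96380558]
[[361.25876859 173.40047744]
 [355.19761826 165.64749697]]
shift [589.3 -45.3  61.8] turn 14.92
t 0.8167 [ 440.2 -289.1  281.3] [ 1.799e+02 -1.000e-01  8.200e+01] F [1.2 3.8 1. ] op 1.0 q [-41.  16.  98.   0.  66. -33.]
```

View pics/w1.png

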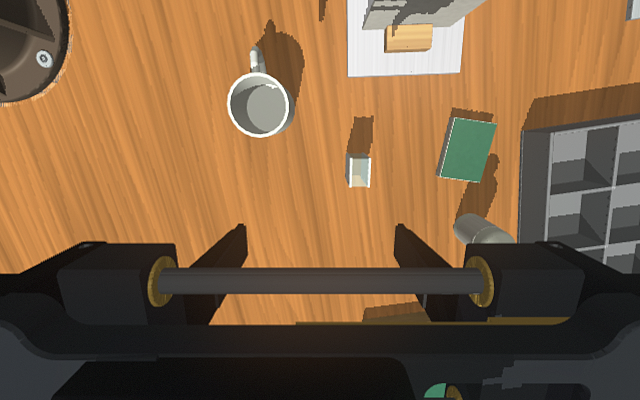

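The clear block shows at about (359,170) where I predicted (361,173), so its pose agrees. Now over to the scraper.

Request:
step_arm(
  plan=[
    [[300, -22, 0, 7, 1], [300, -22, 0, 7, 1], [300, -22, 0, 7, 1], [300, -22, 0, 7, 1], [300, -22, 0, 7, 1], [300, -22, 0, 7, 1], [300, -22, 0, 7, 1], [300, -22, 0, 7, 1]],
  ],
)

```text
t: 1.48
eef_pos: [461.1, 8.3, 279.4]
tcp_rot: [-3.141, -0.001, 1.295]
ft_force: [0.1, 0.9, -0.5]
opening: 0.999
grip_force: 0.0
```

```bash
python3 g.py 477.3 300.8 220 67.1
```

```text
shift [285.8 -64.   59.6] turn 7.1
t 1.4833 [461.1   8.3 279.4] [-180.    -0.    74.2] F [ 0.1  0.9 -0.5] op 0.999 q [ -7.  11. 106.   0.  63.   9.]
```

Request:
step_arm(
  plan=[
    [[281, -64, 50, 7, 1], [281, -64, 50, 7, 1], [281, -64, 50, 7, 1], [281, -64, 50, 7, 1], [281, -64, 50, 7, 1], [281, -64, 50, 7, 1], [281, -64, 50, 7, 1], [281, -64, 50, 7, 1]],
  ],
)

```text
t: 2.15
eef_pos: [476.8, 296.2, 227.7]
tcp_rot: [-3.14, 0.0, 1.173]
ft_force: [-0.2, -0.3, -1.1]
opening: 0.998
grip_force: 0.0
```

Request:
step_arm(
  plan=[
    [[0, 0, 0, 0, 1], [0, 0, 0, 0, 1], [0, 0, 0, 0, 1], [0, 0, 0, 0, 1]],
  ],
)

```text
t: 2.48
eef_pos: [477.5, 290.4, 229.8]
tcp_rot: [3.141, -0.0, 1.168]
ft_force: [0.5, 0.7, -0.4]
opening: 1.003
grip_force: 0.0
```

```bash
python3 g.py 477.3 300.8 45 67.1
python3 - <<'E'
from h import *
snap('wrist','w2.png')
c=np.array([477.3,300.8,0]); a=np.radians(67.08); y=np.array([np.cos(a),np.sin(a),0]); x=np.array([y[1],-y[0],0])
im=cv2.imread('pics/w2.png')
for z in(55,0):
    q=np.array([c+i*12*x+j*60*y+[0,0,z] for i,j in((1,1),(1,-1),(-1,-1),(-1,1))]); p=proj('w2.png',q); print(p)
    cv2.polylines(im,[np.round(p).astype(int)],True,(0,255,0) if z else (255,0,0),1)
cv2.imwrite('pics/w2o.png',im)
E
```

```text
shift [  9.5  -4.4 184.8] turn -0.16
t 2.4833 [477.5 290.4 229.8] [180.   -0.   66.9] F [ 0.5  0.7 -0.4] op 1.003 q [25. 22. 98. -0. 61. 48.]
[[326.90326436 125.63269111]
 [326.56684882 221.78055984]
 [307.94510406 221.82160845]
 [306.5253358  125.68565069]]
[[326.0168663  125.05409524]
 [325.78975132 209.07805693]
 [309.52447335 209.11475902]
 [308.42755181 125.0998495 ]]
```

View pics/w2o.png

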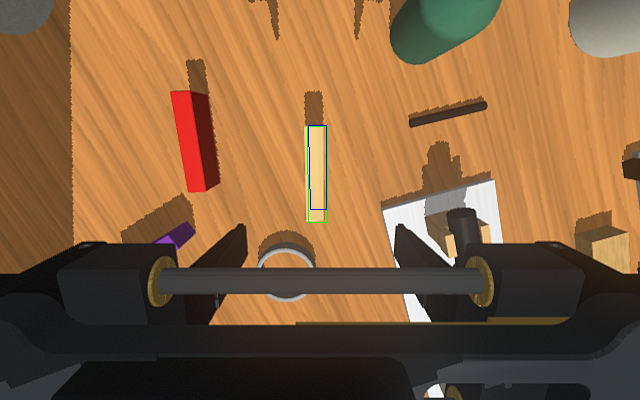

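The overlay of the scraper model fits exactly, with its 55 mm top confirmed. Next I descend and grip.

Request:
step_arm(
  plan=[
    [[9.5, -4.5, 160, 0, 1], [9.5, -4.5, 160, 0, 1], [9.5, -4.5, 160, 0, 1], [9.5, -4.5, 160, 0, 1], [9.5, -4.5, 202, 0, 1], [9.5, -4.5, 202, 0, 1], [9.5, -4.5, 202, 0, 1], [9.5, -4.5, 202, 0, 1]],
  ],
)

```text
t: 3.2
eef_pos: [477.8, 302.2, 29.4]
tcp_rot: [3.14, -0.001, 1.169]
ft_force: [0.9, 0.4, 0.7]
opening: 1.0
grip_force: 0.0
```

Request:
step_arm(
  plan=[
    [[0, 0, 0, 0, -1], [0, 0, 0, 0, -1], [0, 0, 0, 0, -1], [0, 0, 0, 0, -1], [0, 0, 0, 0, -1], [0, 0, 0, 0, -1], [0, 0, 0, 0, -1], [0, 0, 0, 0, -1]],
  ],
)

```text
t: 3.87
eef_pos: [476.7, 302.3, 27.4]
tcp_rot: [3.142, 0.0, 1.17]
ft_force: [0.5, -0.7, -0.6]
opening: 0.495
grip_force: 0.0
```

```bash
python3 g.py 477.3 300.8 130 83.44
```

```text
shift [  -1.2    1.1 -102.6] turn -16.4
t 3.8667 [476.7 302.3  27.4] [180.   0.  67.] F [ 0.5 -0.7 -0.6] op 0.495 q [ 26.  38. 107.  -0.  35.  49.]
```

Request:
step_arm(
  plan=[
    [[0, 0, 0, 0, -1], [0, 0, 0, 0, -1], [0, 0, 0, 0, -1], [0, 0, 0, 0, -1], [0, 0, 0, 0, -1], [0, 0, 0, 0, -1], [0, 0, 0, 0, -1]],
  ],
)

```text
t: 4.45
eef_pos: [476.7, 302.3, 27.3]
tcp_rot: [-3.142, 0.0, 1.17]
ft_force: [-1.1, 0.8, -1.2]
opening: 0.25
grip_force: 30.0
```

```bash
python3 g.py 477.3 300.8 150 83.44
```

```text
shift [  -1.1    1.1 -122.7] turn -16.4
t 4.45 [476.7 302.3  27.3] [-180.    0.   67.] F [-1.1  0.8 -1.2] op 0.25 q [ 26.  38. 107.  -0.  35.  49.]
```

The scraper is gripped (opening 0.25 × 95 = 24 mm). The staples box sits close to the +x edge, so I'll sweep towards −x.

Request:
step_arm(
  plan=[
    [[0, 0, -40, 0, -1], [0, 0, -80, 0, -1], [0, 0, -118, -4, -1], [0, 0, -138, -10, -1], [0, 0, -138, -16.4, -1], [0, 0, -138, -16.4, -1], [0, 0, -138, -16.4, -1]],
  ],
)

```text
t: 5.03
eef_pos: [476.5, 302.1, 165.1]
tcp_rot: [-3.141, 0.0, 1.453]
ft_force: [-0.4, 0.2, -2.0]
opening: 0.254
grip_force: 30.0
```

```bash
python3 g.py 660.8 7.2 165 83.44
cat >> m.py <<'E'
print('staples',toB(atz(T,(314,92),30)),'tumbler',atz(T,(140,125),190),'tape',atz(T,(254,245),24))
E
python3 m.py|tail -1
```

```text
shift [-2.712e+02  2.177e+02  1.000e-01] turn -0.2
t 5.0333 [476.5 302.1 165.1] [-180.     0.    83.2] F [-0.4  0.2 -2. ] op 0.254 q [ 26.  26. 101.  -0.  52.  32.]
staples [183.6  13.4] tumbler [661.6 402.7 190. ] tape [374.4 173.1  24. ]
```

Request:
step_arm(
  plan=[
    [[-271, 218, 0, 0, -1], [-271, 218, 0, 0, -1], [-271, 218, 0, 0, -1], [-271, 218, 0, 0, -1], [-271, 218, 0, 0, -1], [-271, 218, 0, 0, -1], [-271, 218, 0, 0, -1], [-271, 218, 0, 0, -1]],
  ],
)

```text
t: 5.7
eef_pos: [655.0, 18.4, 163.9]
tcp_rot: [-3.139, 0.0, 1.452]
ft_force: [1.1, 1.1, -1.5]
opening: 0.25
grip_force: 30.0
```

Request:
step_arm(
  plan=[
    [[0, 0, 0, 0, -1], [0, 0, 0, 0, -1], [0, 0, 0, 0, -1], [0, 0, 0, 0, -1]],
  ],
)

```text
t: 6.03
eef_pos: [653.9, 21.4, 164.7]
tcp_rot: [-3.14, 0.0, 1.456]
ft_force: [0.1, 0.4, -1.0]
opening: 0.251
grip_force: 30.0
```

```bash
python3 g.py 660.8 7.2 42.3 83.44
```

```text
shift [-13.3   8.7 122.3] turn -0.03
t 6.0333 [653.9  21.4 164.7] [-179.9    0.    83.4] F [ 0.1  0.4 -1. ] op 0.251 q [-4. 33. 88.  0. 59.  3.]
```

Request:
step_arm(
  plan=[
    [[-13.3, 8.7, 20, 0, -1], [-13.3, 8.7, 50, 0, -1], [-13.3, 8.7, 80, 0, -1], [-13.3, 8.7, 105, 0, -1], [-13.3, 8.7, 116, 0, -1], [-13.3, 8.7, 122, 0, -1], [-13.3, 8.7, 122, 0, -1], [-13.3, 8.7, 122, 0, -1]],
  ],
)

```text
t: 6.7
eef_pos: [662.3, 6.6, 44.6]
tcp_rot: [3.14, 0.0, 1.457]
ft_force: [0.1, -0.5, -1.4]
opening: 0.251
grip_force: 30.0
```

```bash
python3 g.py 494.9 26.3 42.3 83.44; python3 -c "
from h import *
c=snap('scene','s2.png'); cv2.imwrite('pics/s2c.png',cv2.resize(c[150:310,210:430],None,fx=3.5,fy=3.5))"
```

```text
shift [   0.5 -168.6    2. ] turn 0.02
t 6.7 [662.3   6.6  44.6] [179.9   0.   83.5] F [ 0.1 -0.5 -1.4] op 0.251 q [-5. 42. 92. -0. 46.  1.]
```

View pics/s2c.png

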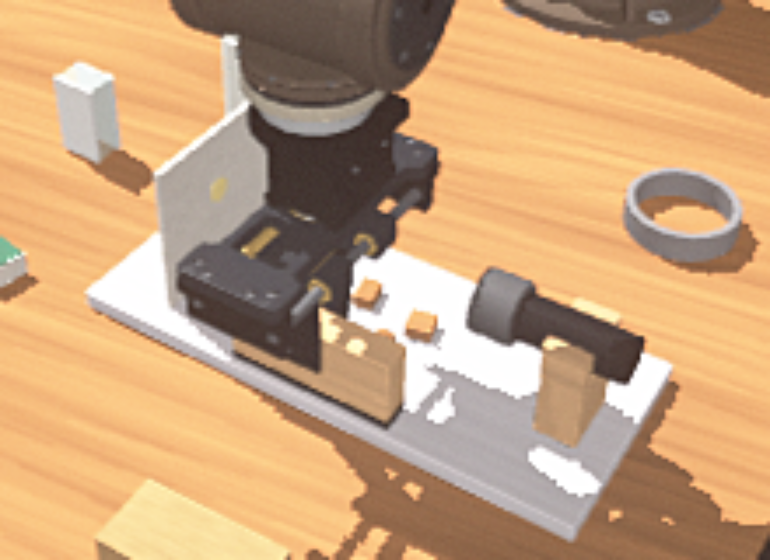

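The scraper is in place along the plate's far edge with all chips on its inner side. I lower it a little and sweep.

Request:
step_arm(
  plan=[
    [[0, 0, 1.5, 0, -1], [0, -5, 2, 0, -1], [0, -15, 2.3, 0, -1], [0, -28, 2.3, 0, -1], [0, -42, 2.3, 0, -1], [0, -56, 2.3, 0, -1], [0, -70, 2.3, 0, -1], [0, -84, 2.3, 0, -1]],
  ],
)

```text
t: 7.42
eef_pos: [577.6, 15.8, 41.8]
tcp_rot: [3.14, 0.0, 1.456]
ft_force: [0.1, 0.5, -1.9]
opening: 0.247
grip_force: 30.0
```

```bash
python3 g.py 494.9 26.3 42.3 83.44
```

```text
shift [  1.  -83.4  -0.6] turn -0.01
t 7.4167 [577.6  15.8  41.8] [179.9   0.   83.4] F [ 0.1  0.5 -1.9] op 0.247 q [ -5.  37. 105.  -0.  38.   2.]
```

Request:
step_arm(
  plan=[
    [[1, -14, 0, 0, -1], [1, -28, 0, 0, -1], [1, -42, 0, 0, -1], [1, -56, 0, 0, -1], [1, -70, 0, 0, -1], [1, -84, 0, 0, -1], [1, -88, 0, 0, -1], [1, -88, 0, 0, -1]],
  ],
)

```text
t: 8.08
eef_pos: [490.5, 26.9, 41.7]
tcp_rot: [3.141, 0.0, 1.456]
ft_force: [1.2, 0.2, -0.6]
opening: 0.251
grip_force: 30.0
```

```bash
python3 g.py 477.3 300.8 150 67; python3 -c "
from h import *
c=snap('scene','s3.png')[120:300,200:440]; a=snap('top','t3.png')[110:260,200:420]
d=np.zeros((565,640,3),np.uint8); d[:360,:480]=cv2.resize(c,None,fx=2,fy=2); 
cv2.imwrite('pics/s3c.png',np.vstack([cv2.resize(c,(660,495))[190:], cv2.resize(a,(660,450))])[:600] if 0 else np.hstack([cv2.resize(c,(400,300)),cv2.resize(a,(400,273+27))]))"
```

```text
shift [ 270.6  -44.4 -108.4] turn 16.44
t 8.0833 [490.5  26.9  41.7] [180.    0.   83.4] F [ 1.2  0.2 -0.6] op 0.251 q [ -5.  33. 117.  -0.  30.   2.]
```

View pics/s3c.png

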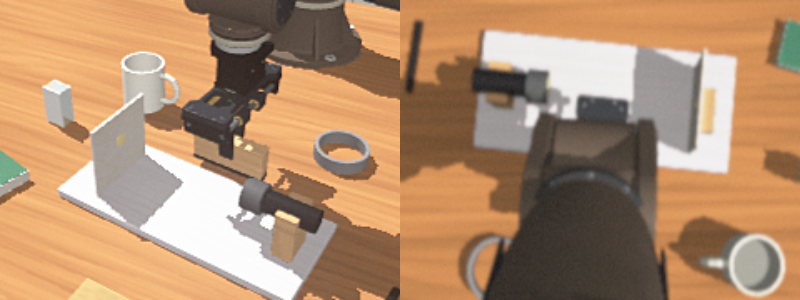

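The visible part of the plate is bare. I lift the scraper, carry it back to its old spot and check the plate from the top before releasing.

Request:
step_arm(
  plan=[
    [[0, 0, -40, 0, -1], [0, 0, -80, 0, -1], [30, -5, -90, 2, -1], [70, -11, -90, 6, -1], [110, -18, -90, 10, -1], [150, -24, -90, 14, -1], [188, -31, -90, 16.4, -1], [228, -37, -90, 16.4, -1]],
  ],
)

```text
t: 8.85
eef_pos: [480.5, 259.6, 131.3]
tcp_rot: [3.141, -0.0, 1.167]
ft_force: [0.8, -0.6, -1.9]
opening: 0.247
grip_force: 30.0
```

```bash
python3 g.py 477.3 300.8 60 67; python3 -c "
from h import *
a=snap('top','t4.png')[110:260,200:420]; b=snap('scene','s4.png')[130:310,220:430]
cv2.imwrite('pics/t4c.png',np.hstack([cv2.resize(b,(400,343)),cv2.resize(a,(400,343))]))"
```

```text
shift [ 36.6 -19.2  71.3] turn -0.14
t 8.85 [480.5 259.6 131.3] [180.   -0.   66.9] F [ 0.8 -0.6 -1.9] op 0.247 q [ 21.  28. 106.  -0.  47.  45.]
```

View pics/t4c.png

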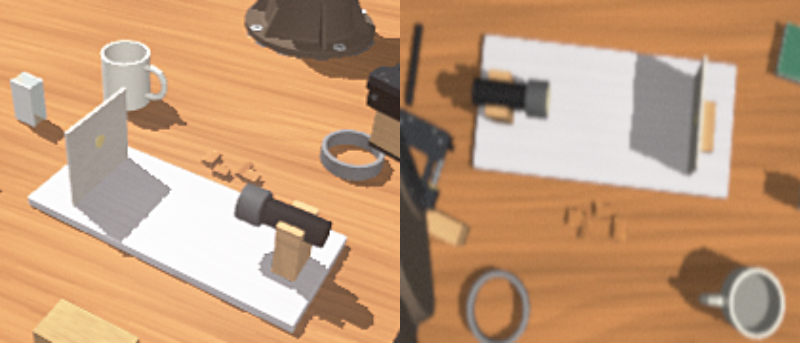

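All four chips lie on the table beside the bench near (595,220) in the right half. That was my last picture, so the rest goes by numbers. Now I set the scraper down.

Request:
step_arm(
  plan=[
    [[34, -18, 0, 0, -1], [34, -18, 20, 0, -1], [34, -18, 50, 0, -1], [34, -18, 80, 0, -1], [34, -18, 95, 0, -1], [34, -18, 100, 0, -1], [34, -18, 100, 0, -1], [34, -18, 100, 0, -1]],
  ],
)

```text
t: 9.62
eef_pos: [477.8, 295.8, 31.7]
tcp_rot: [3.141, -0.0, 1.17]
ft_force: [0.2, -1.1, -1.7]
opening: 0.251
grip_force: 30.0
```

```bash
python3 g.py 477.3 300.8 27.4 67
```

```text
shift [ 4.4 -2.4  4.3] turn 0.01
t 9.6167 [477.8 295.8  31.7] [180.  -0.  67.] F [ 0.2 -1.1 -1.7] op 0.251 q [ 25.  37. 107.  -0.  35.  48.]
```

Request:
step_arm(
  plan=[
    [[0, 0, 2, 0, -1], [0, 0, 4, 0, -1], [0, 0, 4.3, 0, -1], [0, 0, 4.3, 0, -1], [0, 0, 4.3, 0, -1]],
  ],
)

```text
t: 10.03
eef_pos: [477.3, 296.0, 27.3]
tcp_rot: [3.141, -0.001, 1.17]
ft_force: [0.6, 0.8, 3.1]
opening: 0.25
grip_force: 30.0
```

Request:
step_arm(
  plan=[
    [[0, 0, 0, 0, 1], [0, 0, 0, 0, 1], [0, 0, 0, 0, 1], [0, 0, 0, 0, 1], [0, 0, 0, 0, 1], [0, 0, 0, 0, 1], [0, 0, 0, 0, 1], [0, 0, 0, 0, 1]],
  ],
)

```text
t: 10.7
eef_pos: [477.0, 295.9, 26.7]
tcp_rot: [3.142, 0.0, 1.17]
ft_force: [0.4, -0.4, 0.1]
opening: 0.754
grip_force: 0.0
```

Request:
step_arm(
  plan=[
    [[0, 0, 0, 0, 1], [0, 0, 0, 0, 1], [0, 0, 0, 0, 1], [0, 0, 0, 0, 1], [0, 0, 0, 0, 1], [0, 0, 0, 0, 1]],
  ],
)

```text
t: 11.2
eef_pos: [477.0, 295.9, 26.8]
tcp_rot: [3.141, 0.0, 1.17]
ft_force: [-0.2, -0.2, -0.0]
opening: 0.997
grip_force: 0.0
```

Request:
step_arm(
  plan=[
    [[0, 0, -20, 0, 1], [0, 0, -60, 0, 1], [0, 0, -100, 0, 1], [0, 0, -140, 0, 1], [0, 0, -180, 0, 1], [0, 0, -190, 0, 1], [0, 0, -190, 0, 1]],
  ],
)

```text
t: 11.78
eef_pos: [478.0, 296.4, 220.1]
tcp_rot: [3.137, -0.005, 1.17]
ft_force: [-0.2, -0.3, -0.3]
opening: 1.004
grip_force: 0.0
```

```bash
python3 g.py 485 -280 220 81.06
```

```text
shift [-528.   231.3   -1.3] turn -14.02
t 11.7833 [478.  296.4 220.1] [179.8  -0.3  67. ] F [-0.2 -0.3 -0.3] op 1.004 q [25. 23. 98. -0. 59. 48.]
```

Request:
step_arm(
  plan=[
    [[-264, 116, 0, -7, 1], [-264, 116, 0, -7, 1], [-264, 116, 0, -7, 1], [-264, 116, 0, -7, 1], [-264, 116, 0, -7, 1], [-264, 116, 0, -7, 1], [-264, 116, 0, -7, 1], [-264, 116, 0, -7, 1]],
  ],
)

```text
t: 12.45
eef_pos: [480.4, 2.2, 215.4]
tcp_rot: [-3.14, 0.001, 1.287]
ft_force: [0.9, 0.3, -0.0]
opening: 1.003
grip_force: 0.0
```

Request:
step_arm(
  plan=[
    [[-264, 80, 0, -7, 1], [-264, 80, 0, -7, 1], [-264, 80, 0, -7, 1], [-264, 80, 0, -7, 1], [-264, 80, 0, -7, 1], [-264, 80, 0, -7, 1], [-264, 80, 0, -7, 1], [-264, 80, 0, -7, 1]],
  ],
)

```text
t: 13.12
eef_pos: [484.8, -272.8, 214.9]
tcp_rot: [-3.14, 0.0, 1.411]
ft_force: [-0.6, 0.7, -0.6]
opening: 1.0
grip_force: 0.0
```

Request:
step_arm(
  plan=[
    [[0, 0, 0, 0, 1], [0, 0, 0, 0, 1], [0, 0, 0, 0, 1], [0, 0, 0, 0, 1]],
  ],
)

```text
t: 13.45
eef_pos: [485.3, -267.0, 216.7]
tcp_rot: [-3.141, -0.0, 1.416]
ft_force: [-0.2, -0.7, -0.1]
opening: 0.996
grip_force: 0.0
```

```bash
python3 g.py 492.6 -295.7 200 81.06
python3 - <<'E'
from h import *
np.set_printoptions(precision=1,suppress=True)
im=snap('wrist','w5.png'); f='w5.png'
p=proj(f,[[492.6,-295.7,70],[492.6,-295.7,0]]); print(p)
u,v=p[0].astype(int); w=60; y0=max(v-w,0);x0=max(u-w,0)
r=im[y0:v+w,x0:u+w].astype(int); m=((r.min(2)>120)&(r[...,2]-r[...,0]<45)).astype(np.uint8)
n,l,st,ce=cv2.connectedComponentsWithStats(m)
for i in range(1,n):
    if st[i,4]>40:
        q=np.argwhere(l==i)[:,::-1].astype(np.float32)+[x0,y0]; b=cv2.boxPoints(cv2.minAreaRect(q.astype(np.float32))); print(st[i],b.tolist()); print(np.array([atz(f,k,70) for k in b]), atz(f,b.mean(0),70))
def quad(z):
    a=np.radians(81.06); Y=np.array([np.cos(a),np.sin(a),0]);X=np.array([Y[1],-Y[0],0]); return proj(f,[np.array([492.6,-295.7,z])+i*14*X+j*20*Y for i,j in((1,1),(1,-1),(-1,-1),(-1,1))])
print(quad(70),quad(0))
E
```

```text
shift [-27.2  11.7  16.7] turn 0.07
t 13.45 [ 485.3 -267.   216.7] [-180.    -0.    81.1] F [-0.2 -0.7 -0.1] op 0.996 q [-36.  22.  99.  -0.  59. -27.]
[[330.5 211.3]
 [328.8 196.2]]
[ 47  42  24  34 609] [[317.0, 193.0], [340.0, 193.0], [340.0, 226.0], [317.0, 226.0]]
[[ 480.5 -271.4   70. ]
 [ 506.7 -275.5   70. ]
 [ 501.2 -315.5   70. ]
 [ 474.1 -311.3   70. ]] [ 490.7 -293.1   70. ]
[[342.8 194.8]
 [342.  227.4]
 [318.5 227.3]
 [318.5 194.8]] [[339.  182.3]
 [338.5 209.8]
 [318.9 209.7]
 [318.9 182.3]]
```

```bash
python3 g.py 491.5 -295 30 81.06
```

```text
shift [-26.6  10.4 186.8] turn 0.06
t 13.5 [ 485.3 -267.1  216.8] [-180.     0.    81.1] F [-0.5  0.2  0.2] op 0.997 q [-36.  22.  99.  -0.  59. -27.]
```

Request:
step_arm(
  plan=[
    [[-26.5, 10.5, 0, 0, 1], [-26.5, 10.5, 20, 0, 1], [-26.5, 10.5, 50, 0, 1], [-26.5, 10.5, 90, 0, 1], [-26.5, 10.5, 90, 0, 1], [-26.5, 10.5, 90, 0, 1]],
  ],
)

```text
t: 14.0
eef_pos: [491.1, -295.2, 126.2]
tcp_rot: [-3.139, -0.002, 1.415]
ft_force: [-0.0, -0.1, 0.1]
opening: 1.003
grip_force: 0.0
```

```bash
python3 g.py 491.5 -295 30 81.06
```

```text
shift [ 0.1  0.6 96.2] turn 0.02
t 14.0 [ 491.1 -295.2  126.2] [-1.798e+02 -1.000e-01  8.110e+01] F [-0.  -0.1  0.1] op 1.003 q [-38.  30. 102.  -0.  48. -29.]
```

Request:
step_arm(
  plan=[
    [[0, 0.5, 20, 0, 1], [0, 0.5, 45, 0, 1], [0, 0.5, 70, 0, 1], [0, 0.5, 88, 0, 1], [0, 0.5, 95, 0, 1], [0, 0.5, 96, 0, 1], [0, 0.5, 96, 0, 1]],
  ],
)

```text
t: 14.58
eef_pos: [492.8, -296.6, 32.5]
tcp_rot: [3.14, 0.001, 1.415]
ft_force: [0.8, 0.3, -0.5]
opening: 0.996
grip_force: 0.0
```

Request:
step_arm(
  plan=[
    [[0, 0, 0, 0, -1], [0, 0, 0, 0, -1], [0, 0, 0, 0, -1], [0, 0, 0, 0, -1], [0, 0, 0, 0, -1], [0, 0, 0, 0, -1], [0, 0, 0, 0, -1], [0, 0, 0, 0, -1]],
  ],
)

```text
t: 15.25
eef_pos: [491.9, -296.2, 30.8]
tcp_rot: [-3.142, 0.0, 1.414]
ft_force: [0.2, -0.6, 0.9]
opening: 0.494
grip_force: 0.0
```

Request:
step_arm(
  plan=[
    [[0, 0, 0, 0, -1], [0, 0, 0, 0, -1], [0, 0, 0, 0, -1], [0, 0, 0, 0, -1], [0, 0, 0, 0, -1], [0, 0, 0, 0, -1]],
  ],
)

```text
t: 15.75
eef_pos: [491.8, -296.1, 30.8]
tcp_rot: [-3.141, -0.0, 1.414]
ft_force: [-1.0, 0.7, -0.2]
opening: 0.295
grip_force: 30.0
```

```bash
python3 g.py 491.5 -295 200 83.44
```

```text
shift [   1.1   -0.5 -169.2] turn -2.4
t 15.75 [ 491.8 -296.1   30.8] [-180.   -0.   81.] F [-1.   0.7 -0.2] op 0.295 q [-38.  38. 106.  -0.  36. -29.]
```

The block is gripped at 28 mm across its frosted faces. I lift it over the card and bring it to the beam.

Request:
step_arm(
  plan=[
    [[0, 0, -25, 0, -1], [0, 0, -60, 0, -1], [0, 0, -100, 0, -1], [0, 0, -140, -2.4, -1], [0, 0, -170, -2.4, -1], [0, 0, -180, -2.4, -1], [0, 0, -180, -2.4, -1]],
  ],
)

```text
t: 16.33
eef_pos: [492.5, -296.6, 213.2]
tcp_rot: [3.138, 0.002, 1.456]
ft_force: [0.6, -0.2, -1.5]
opening: 0.297
grip_force: 30.0
```

```bash
python3 g.py 596.4 -10.5 210 83.44
```

```text
shift [296.1  70.4   2.8] turn -0.01
t 16.3333 [ 492.5 -296.6  213.2] [1.798e+02 1.000e-01 8.340e+01] F [ 0.6 -0.2 -1.5] op 0.297 q [-38.  24.  97.  -0.  59. -31.]
```

Request:
step_arm(
  plan=[
    [[37, 9, 0, 0, -1], [74, 18, 0, 0, -1], [111, 27, 0, 0, -1], [148, 36, 0, 0, -1], [185, 45, 0, 0, -1], [222, 54, 0, 0, -1], [259, 63, 0, 0, -1], [285, 70, 0, 0, -1]],
  ],
)

```text
t: 17.0
eef_pos: [593.8, -18.0, 208.2]
tcp_rot: [-3.138, -0.0, 1.457]
ft_force: [0.6, -0.1, -1.2]
opening: 0.294
grip_force: 30.0
```

Request:
step_arm(
  plan=[
    [[8, 0, 0, 0, -1], [11, 0, 0, 0, -1], [11, 0, 0, 0, -1], [11, 0, 0, 0, -1], [11, 0, 0, 0, -1]],
  ],
)

```text
t: 17.42
eef_pos: [594.9, -11.4, 210.4]
tcp_rot: [-3.141, 0.0, 1.455]
ft_force: [-0.0, -0.1, -1.0]
opening: 0.297
grip_force: 30.0
```

```bash
python3 g.py 596.4 -10.5 75.8 83.44
```

```text
shift [  1.1   1.5 134.6] turn -0.08
t 17.4167 [594.9 -11.4 210.4] [-180.     0.    83.4] F [-0.  -0.1 -1. ] op 0.297 q [-7. 26. 94. -0. 60. -1.]
```

Request:
step_arm(
  plan=[
    [[1, 1.5, 25, 0, -1], [1, 1.5, 55, 0, -1], [1, 1.5, 85, 0, -1], [1, 1.5, 110, 0, -1], [1, 1.5, 125, 0, -1], [1, 1.5, 132, 0, -1], [1, 1.5, 134, 0, -1], [1, 1.5, 134, 0, -1]],
  ],
)

```text
t: 18.08
eef_pos: [596.9, -9.9, 77.0]
tcp_rot: [3.142, 0.0, 1.455]
ft_force: [-0.1, 1.0, -0.6]
opening: 0.294
grip_force: 30.0
```

Request:
step_arm(
  plan=[
    [[0, 0, 0, 0, -1], [0, 0, 0, 0, -1], [0, 0, 0, 0, -1], [0, 0, 0, 0, -1], [0, 0, 0, 0, -1], [0, 0, 0, 0, -1]],
  ],
)

```text
t: 18.58
eef_pos: [596.9, -9.2, 77.0]
tcp_rot: [3.141, 0.0, 1.456]
ft_force: [0.2, 0.3, -0.8]
opening: 0.291
grip_force: 30.0
```

```bash
python3 g.py 596.4 -10.5 75.8 83.44
python3 - <<'E'
from h import *
np.set_printoptions(precision=1,suppress=True)
f='w6.png'; im=snap('wrist',f); s=env.state(); c=np.array([*s['eef_pos'][:2],0]); a=s['tcp_rot'][2]
Y=np.array([np.cos(a),np.sin(a),0]);X=np.array([Y[1],-Y[0],0])
p=proj(f,[c+i*14*X+20*Y+[0,0,z] for z in(115,45) for i in(1,-1)]);print('block +y face corners',p)
q=proj(f,[[609.6-1.4*.9935,92.2+.16,80]]);print('lens',q)
# scraper/chips: compare top images before/after for bench pixel
t=snap('top','t6.png'); sc=snap('scene','s6.png')
pl=[proj('s6.png',[[599.1+x*.9935+y*.1142,13.3-x*.1142+y*.9935,14]])[0] for x,y in((-75,-60),(-75,60),(75,60),(75,-60))]
m=cv2.fillConvexPoly(np.zeros(sc.shape[:2],np.uint8),np.round(pl).astype(int),1)
d=sc.astype(int); o=(d[...,2]-d[...,0]>50)&(m>0); print('orange px on plate',o.sum())
E
```

```text
shift [-1.3 -0.4  1.2] turn 0.01
t 18.5833 [596.9  -9.2  77. ] [180.    0.   83.4] F [ 0.2  0.3 -0.8] op 0.291 q [ -7.  35. 101.  -0.  44.  -1.]
block +y face corners [[348.1 233.8]
 [292.3 233.8]
 [339.2 197.7]
 [301.3 197.7]]
lens [[319.6  68.3]]
orange px on plate 0
```

```bash
python3 -c "
from cell import env
print(env.job_done())"
```

```text
the job is handed in; nothing more can be done
None
```

I handed the job in at about 18.7 s with the clear block held on the beam axis by its frosted faces, all four chips swept off the plate and the scraper released on the table; no verdict came back, and I checked the final pose by numbers only (picture limit used).

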